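# Index the engraver's turntable four clicks and bolt it

## Task

Bring the next panel of the brass tray round for engraving: push one of the turntable's upright pins with a fingertip so that the wheel turns clockwise (seen from above) by exactly four clicks, counting them, without running past and coming back. When the wheel rests in its fourth click, push the locking bolt fully home against the wheel by its tab and let go. Push gently, grip and lift nothing, and leave the loose things lying around where they are.

Things in the scene. Friction and masses are not known exactly. Their poses are not given: they have to be found in the camera images.
- turntable: Fixed dark steel base plate, 295 x 320 mm and 18 mm thick, lying on the table turned up to 0.3 rad from the table. Origin on the wheel's axis, at table height; z up. The plate reaches from -145 to 150 mm in its own x and from -180 to 140 mm in its own y. The spring plunger that makes the clicks sits in a grey housing (30 x 44 mm, top 54 mm above the table) beside the wheel on the +x side; the locking bolt is on the -y side.
- axis (a point): Point on the wheel's axis at the height of the wheel's upper face, 42 mm above the table. The steel wheel is 209 mm across with 24 round bumps on its rim, 18 mm thick; a brass tray 144 mm across is clamped on it, rim 60 mm above the table, with a nut in its middle that reaches 72 mm.
- wheel (a joint): Angle of the wheel in rad, growing clockwise seen from above. It has 24 click stops to the turn, one each 0.2618 rad (15 degrees), at whole multiples of 0.2618; it starts at rest in one of those from 0 to 3. A push of about 7 N on a pin takes it over a click; past the half-way crest it snaps forward by itself into the next stop and rests there. Four clicks are 1.047 rad, 89 mm along the arc of a pin.
- pin0 (a point): Centre of the top end of one of three like upright dark steel pins on the wheel, 120 degrees apart, 85 mm from the axis; 12 mm in diameter, top 105 mm above the table, standing 63 mm out of the wheel and 45 mm above the tray's rim. It turns with the wheel.
- pin1 (a point): Centre of the top end of the second of three like upright dark steel pins on the wheel, 120 degrees apart, 85 mm from the axis; 12 mm in diameter, top 105 mm above the table, standing 63 mm out of the wheel and 45 mm above the tray's rim. It turns with the wheel.
- pin2 (a point): Centre of the top end of the third of three like upright dark steel pins on the wheel, 120 degrees apart, 85 mm from the axis; 12 mm in diameter, top 105 mm above the table, standing 63 mm out of the wheel and 45 mm above the tray's rim. It turns with the wheel.
- bolt (a joint): Travel of the locking bolt in m: 0 drawn back (as at the start), 0.020 fully home with its round nose between two bumps of the wheel. It slides along the base's own +y towards the axis with about 2 N of friction and stays where it is left. It goes home only with the wheel in a click, and then it locks the wheel.
- bolt_tab (a point): Middle of the top edge of the back face of the bolt's upright aluminium tab, 88 mm above the table; the tab is 34 mm wide along the base's x and 10 mm thick, and stands on the bolt's block, whose top is 49 mm above the table. The back face looks to the base's own -y; push it towards +y. It moves with the bolt; at the start it is 164 mm from the axis, 16 mm inside the edge of the base plate.
- bracelet: Bystander, loose: copper ring 64 mm across, 8 mm high, lying on a corner of the base plate. Origin at the middle of its underside.
- punch: Bystander, loose: square steel chasing punch, 9 mm thick and about 95 mm long, lying on a corner of the base plate. Origin at the middle of its underside.
- hammer: Bystander, loose: hammer lying on the table on the bolt's side of the turntable. Origin at the middle of its underside.
- bowl: Bystander, loose: brass bowl 80 mm across, 40 mm high. Origin at the middle of its underside.
- giftbox: Bystander, loose: open red box 100 x 80 x 35 mm. Origin at the middle of its underside.
- polish: Bystander, loose: jar 56 mm across, 75 mm high. Origin at the middle of its underside.
- cup: Bystander, loose: steel cup 60 mm across, 60 mm high. Origin at the middle of its underside.

How it is judged:
On the way, in this order (a step that is already met when the one before it is completed fails the run):
1. the wheel rests four clicks clockwise of its start (distance of pin0 from where it was at the start of the episode between 0.0792 and 0.0907 m and value of joint wheel above 0.916 rad and velocity of joint wheel between -0.1 and 0.1 rad/s), for 0.2 s.
2. the locking bolt is pushed home (distance of pin0 from where it was at the start of the episode between 0.0792 and 0.0907 m and value of joint wheel above 0.916 rad and value of joint bolt above 0.0175 m), for 0.1 s.
At the end, for the whole second after the job is handed in: The wheel rests four clicks (within 0.3 of a click) clockwise of where it started, and the bolt is home (at least 17.5 of its 20 mm) (all of step 2 and velocity of joint wheel between -0.1 and 0.1 rad/s); the robot touches nothing.
It fails at once if the wheel is turned more than 4.6 clicks from its start (distance of pin0 from where it was at the start of the episode above 0.0963 m).
It fails at once if the fingers press on the turntable, its pins or its bolt with more than 35 N, or grip them (contact force between the fingers and turntable above 35 N).
It fails at once if a loose thing is lifted or shifted by more than 20 mm (distance of any of bracelet, punch, hammer, bowl, giftbox, polish, cup from where it was at the start of the episode above 0.02 m).
It also fails if it takes over 61 s, if anything falls off the work surface, if the arm or the gripper's body presses on something with over 40 N, if the wrist force passes 120 N, or if a joint passes its speed limit or range.

## Robot

A 7-joint arm with a two-finger parallel gripper is mounted at the origin on the work surface. World frame = base frame: x ahead of the robot, y to its left, z up, the work surface at z = 0. Lengths are in m, angles in rad, forces in N, time in s.
With the tool pointing down it reaches from about 0.425 to 1.025 m from the base axis. Payload 9.4 kg.
Tool frame: the origin (TCP) lies between the finger pads; the fingertips stand 25 mm ahead of it and the grasp point (between the pads) lies 6 mm ahead of it; z points along the fingers, y is the direction in which the jaws open and shut (so a half turn about z gives the same grasp; the last joint's range is limited). The gripper opens to 85 mm and grips with 20 to 120 N. Pads are 22 mm wide; open, the fingers measure 114 mm over their backs; the gripper's body (76 mm by 85 mm) begins 54 mm behind the grasp point. The pads swing forward as they close: fully open they stand 13 mm farther back than shut.
Start: joints at [1.063, 0.599, -0.003, 1.599, 0.002, 0.943, -0.08], TCP at [0.303, -0.659, 0.256] pointing down, gripper open.
Joint ranges: [-2.57, 2.57], [-0.35, 1.97], [-1.29, 1.29], [0.11, 2.56], [-1.05, 4.19], [0.11, 1.86], [-2.63, 2.63]. Speed limits (rad/s): [2.22, 2.22, 3.01, 3.01, 3.14, 3.14, 3.14].

## Interface

Orientations are given as a rotation vector (axis times angle).
In Python, from bench import arm gives the robot as it stands.
- The arm moves only by the tool servo_tool, never from a script. Its argument "moves" is a list that holds one entry, the list of rows, each a list of 7 numbers: the shift along the world's x, y, z as a fraction of full scale, then the turn, a rotation vector about the world's x, y, z as a fraction of full scale, then the opening, from -1 (shut) to 1 (fully open). In form: [[[x, y, z, ax, ay, az, fingers], ...]]. A call has 1 to 12 rows; each row is the pose to reach, as a shift and turn from the pose commanded when the call began; what a row does not reach only later rows make up. Full scale, the value 1, is 500 mm for a shift and pi/2 rad for a turn. A row lasts 1/10 s, in which the tool goes at most 50 mm and 8.59 degrees, less where a joint would pass 70% of its speed; a pose out of reach is approached as far as the arm can. A call with a number of a shift or a turn outside -1 to 1 is refused whole. A call with a gripper value outside its range is refused whole. The fingers move at their own pace and stop on an object; the grip force is fixed at half the most. Time passes only in rows, so rows that repeat a pose let the fingers close. It gives the time, the measured TCP pose, the force and the opening at its end, in the units of the state.
- arm.state(): the state, without advancing time (a new reading comes with each control period).
- arm.grab_frame(name): name is "scene" or "top" or "wrist"; returns the picture (384x512x3 uint8, red, green, blue); there is no depth.
- arm.get_calibration(name): a dict with "fx", "fy", "cx", "cy" (pixels), "view" (4x4, takes a point from world to camera coordinates). Camera axes: x right, y up, looking along -z (the intrinsics and any distortion apply to the point x, -y, -z); pixel columns grow to the right and rows downward; lengths in m; the calibration is good to about 2 mm. A picture is of the moment at which its call begins: read the wrist's pose just before it. get_calibration takes no time and is no camera call; for the wrist camera it gives the pose at the moment of the call.
- arm.hand_in(): hands the job in, once; it reports no verdict.
Trained networks look in the newest picture that a camera, given by its name, has taken for a name from the list of things; names that differ only in an ending like _2 or _b are one class to them, and where a whole thing is asked for, a point or a joint stands for the part that bears it (a point fixed in the world has none). Each returns a list of dicts, best first, with "score" (0 to 1); they miss things now and then, are a little off and sometimes report something else, mostly with a low value. They report only what shows in the picture. A call takes as long as a camera call.
- arm.find_in(query, camera): "rect" ([left, top, right, bottom] in pixels, round what is visible of it).
The state is a dict: "clock": time; "q": joint angles; "dq": joint speeds; "joint_efforts": joint torques, N m; "tool_pos": TCP position; "tool_rot": TCP orientation; "contact_force": force on the tool from outside, world axes, zero at the start; "torque": the same for the moment, N m; "grip_width": finger opening in m.
Only numpy, scipy, OpenCV 4.12 (cv2) and the standard library are available. Lean on these libraries where they do the work, as an engineer would, in place of code of your own. Each camera call takes 0.05 s, during which the arm holds its last target.

## Working session

There is one attempt and no reset: what is moved stays moved. The work goes in short steps, Python scripts to look and compute and a tool call to move; the robot and the scene stay as the last step left them, time stands still between calls to the robot, and variables do not carry over. Pictures are saved under pics/ and viewed, and the job is handed in when it is done.

Besides the shell and the picture viewer there is one more tool, called after "Emit:" by a JSON object that holds its "api" and its "payload", one argument or row to a line. servo_tool: Moves the arm, as the interface text tells. Its arguments: {"type":"object","properties":{"moves":{"type":"array","items":{"type":"array","items":{"type":"array","items":{"type":"number","minimum":-1,"maximum":1}}}}},"required":["moves"]}

```bash
mkdir -p pics
cat > h.py <<'E'
import numpy as np, cv2
from bench import arm
def save(n,f):
    im=arm.grab_frame(n); cv2.imwrite(f'pics/{f}.png',cv2.cvtColor(im,cv2.COLOR_RGB2BGR)); return im
E
python3 - <<'E'
from h import *
s=arm.state(); print(s['clock'],s['tool_pos'],s['tool_rot'],s['contact_force'],s['grip_width'])
for n in ['scene','top']:
    save(n,n+'0'); c=arm.get_calibration(n); print({k:(np.round(v,4).tolist() if hasattr(v,'__len__') else v) for k,v in c.items()})
    for q in ['pin0','bolt_tab','turntable','axis']:
        print(n,q,[(np.round(d['rect'],1).tolist(),round(d['score'],2)) for d in arm.find_in(q,n)][:5])
print(arm.state()['clock'])
E
```

```text
0.0 [ 0.30256475 -0.65836343  0.25544607] [-3.06756981e+00 -6.71244017e-01  7.45356375e-04] [-0.18842109 -0.89918807 -0.33629464] 0.0858544462003704
{'fx': 498.8329826706504, 'fy': 498.8329826706504, 'cx': 254.88543420692966, 'cy': 188.61249318870716, 'view': [[0.1279, 0.9917, -0.0125, -0.0553], [-0.7146, 0.1009, 0.6922, 0.3189], [0.6877, -0.0796, 0.7216, -1.5049], [0.0, 0.0, 0.0, 1.0]]}
scene pin0 [([250.9, 160.7, 337.2, 234.3], 0.8), ([327.2, 157.6, 351.2, 180.4], 0.17)]
scene bolt_tab [([221.1, 180.4, 242.5, 203.2], 0.59)]
scene turntable [([216.1, 160.4, 368.0, 257.1], 0.79)]
scene axis [([213.4, 158.1, 364.3, 263.7], 0.72), ([390.2, 211.0, 420.2, 253.0], 0.41)]
{'fx': 390.1687516678051, 'fy': 390.1687516678051, 'cx': 259.58205753815247, 'cy': 195.18386438479388, 'view': [[0.0632, -0.998, 0.0047, -0.0415], [0.9734, 0.0627, 0.2206, -0.5668], [-0.2204, -0.0094, 0.9754, -0.8446], [0.0, 0.0, 0.0, 1.0]]}
top pin0 [([178.3, 171.8, 266.3, 263.0], 0.64)]
top bolt_tab [([273.9, 220.3, 295.7, 238.4], 0.82), ([127.8, 142.2, 156.2, 172.0], 0.43)]
top turntable [([149.4, 149.1, 305.9, 294.7], 0.73), ([178.5, 173.8, 266.7, 259.4], 0.39)]
top axis [([149.4, 149.3, 304.3, 293.9], 0.62), ([155.5, 238.4, 184.6, 264.9], 0.54)]
0.5
```

Run:
```python
import cv2
a=cv2.imread('pics/top0.png')[120:320,110:340]; cv2.imwrite('pics/t0c.png',cv2.resize(a,None,fx=3,fy=3,interpolation=2))
a=cv2.imread('pics/scene0.png')[130:280,190:440]; cv2.imwrite('pics/s0c.png',cv2.resize(a,None,fx=3.2,fy=3.2,interpolation=2))
```

```text
(no output)
```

View pics/t0c.png

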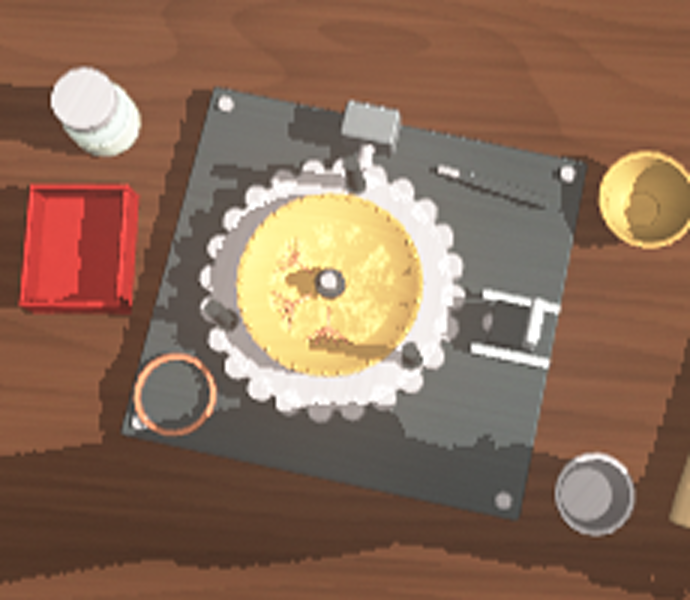

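View pics/s0c.png

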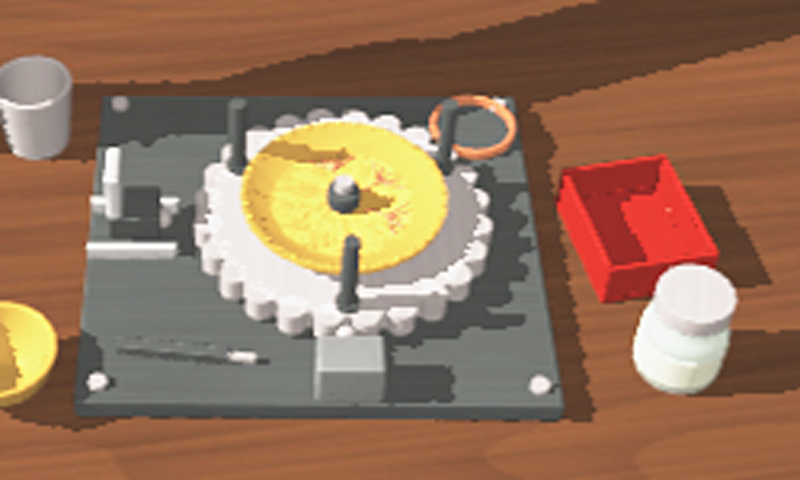

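View pics/top0.png

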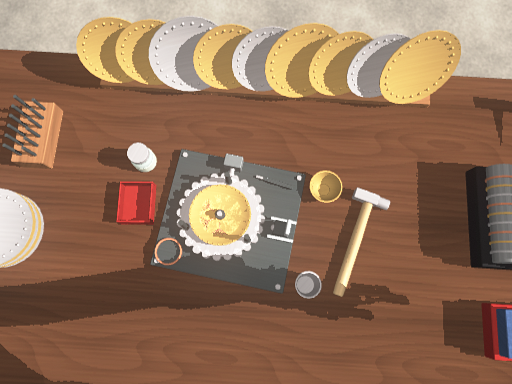

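```bash
cat >> h.py <<'E'
def proj(cal,P):
    P=np.atleast_2d(P); V=np.array(cal['view']); p=P@V[:3,:3].T+V[:3,3]
    return np.c_[cal['fx']*p[:,0]/-p[:,2]+cal['cx'], cal['fy']*(-p[:,1])/-p[:,2]+cal['cy']]
E
cat > fit.py <<'E'
from h import *
from scipy.optimize import least_squares
ct,cs=arm.get_calibration('top'),arm.get_calibration('scene')
T=lambda a:np.array(a)/3+[110,120]
S=lambda a:np.array(a)/3.2+[190,130]
corn=[(150,140),(150,-180),(-145,-180),(-145,140)]
ctop=T([(215,88),(583,160),(520,518),(125,433)])
cscn=S([(562,410),(78,405),(104,97),(513,97)])
def model(p):
    x,y,w,th=p; R=np.array([[np.cos(w),-np.sin(w)],[np.sin(w),np.cos(w)]])
    W=lambda u,z:np.r_[R@np.array(u)/1000+[x,y],z]
    cor=[W(c,.018) for c in corn]; nut=[W((0,0),.072)]
    pins=[W((85*np.cos(th+k*2*np.pi/3),85*np.sin(th+k*2*np.pi/3)),.105) for k in range(3)]
    tab=[W((0,-164),.088)]
    return cor,nut,pins,tab
def res(p):
    c,n,pi,t=model(p); r=[]
    r.append(proj(ct,c)-ctop); r.append(proj(cs,c)-cscn)
    r.append(proj(cs,n)-S([(346,178)])); r.append(proj(ct,n)-T([(328,280)]))
    r.append(proj(cs,pi)-S([(351,240),(450,105),(237,103)]))
    return np.concatenate(r).ravel()
if __name__=='__main__':
    f=least_squares(res,[.6,0.05,-.2,0.],loss='soft_l1'); p=f.x; print(p); print(np.round(f.fun.reshape(-1,2),1))
    np.save('p.npy',p)
    c,n,pi,t=model(p); print(np.round(n,4),np.round(pi,4),np.round(t,4))
    for nm,cal,sc,o in [('top',ct,3,(110,120)),('scene',cs,3.2,(190,130))]:
        im=cv2.imread('pics/t0c.png' if nm=='top' else 'pics/s0c.png')
        for q,col in [(c,(0,0,255)),(n,(255,0,0)),(pi,(0,255,0)),(t,(255,0,255))]:
            for u in (proj(cal,q)-o)*sc: cv2.circle(im,tuple(int(v) for v in u),3,col,-1)
        cv2.imwrite(f'pics/fit_{nm}.png',im)
E
python3 fit.py
```

```text
[ 0.52048778  0.08394729 -0.14232887 -0.00809646]
[[-1.1 -2. ]
 [ 1.4 -0.8]
 [-0.3 -0.2]
 [-2.3 -0.5]
 [ 1.2 -1.7]
 [-1.6 -0.8]
 [-1.1 -0.9]
 [-0.2 -0.9]
 [-0.8  0.6]
 [-0.1 -1. ]
 [-0.1 -0.1]
 [-0.  -0.5]
 [ 0.1 -0.3]]
[[0.5205 0.0839 0.072 ]] [[0.6045 0.0712 0.105 ]
 [0.4895 0.1631 0.105 ]
 [0.4674 0.0175 0.105 ]] [[ 0.4972 -0.0784  0.088 ]]
```

```bash
python3 -c "
import cv2,numpy as np
a=cv2.imread('pics/fit_top.png');b=cv2.imread('pics/fit_scene.png');cv2.imwrite('pics/ft.png',a)"
```

```text
(no output)
```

View pics/fit_top.png

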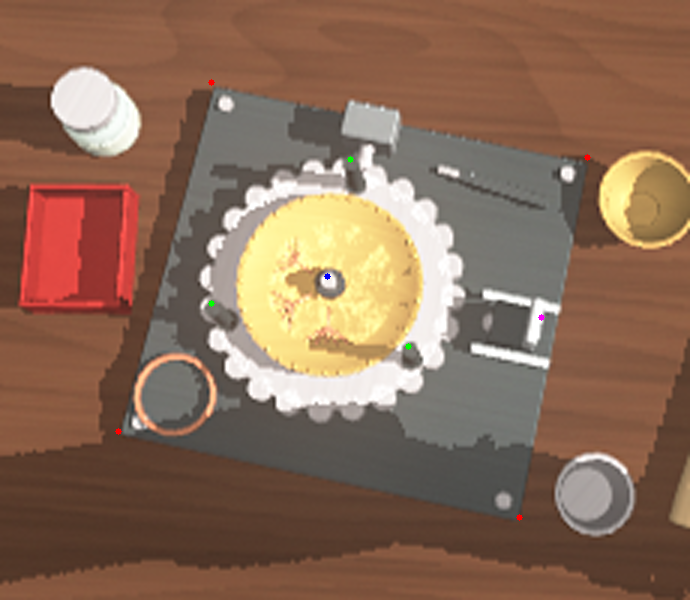

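View pics/fit_scene.png

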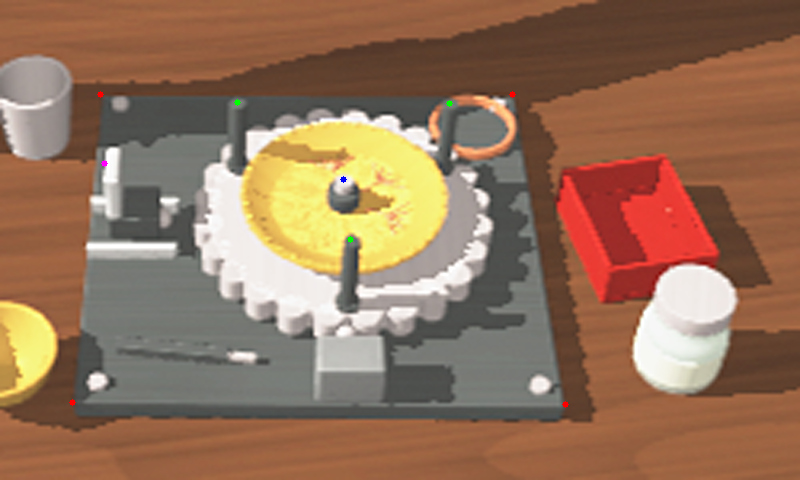

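Emit:
{"api": "servo_tool", "payload": {
  "moves": [
    [[0.3, 0.76, 0, 0, 0, 0.633, -1], [0.3, 0.76, 0, 0, 0, 0.633, -1], [0.3, 0.76, 0, 0, 0, 0.633, -1], [0.3, 0.76, 0, 0, 0, 0.633, -1], [0.3, 0.76, 0, 0, 0, 0.633, -1], [0.3, 0.76, 0, 0, 0, 0.633, -1], [0.3, 0.76, 0, 0, 0, 0.633, -1], [0.3, 0.76, 0, 0, 0, 0.633, -1], [0.3, 0.76, 0, 0, 0, 0.633, -1], [0.3, 0.76, 0, 0, 0, 0.633, -1]]
  ]
}}

```text
clock: 1.5
tool_pos: [0.4536, -0.2771, 0.2566]
tool_rot: [2.373, 2.058, 0.001]
contact_force: [-0.2, 0.0, -0.9]
grip_width: 0.0001
```

Emit:
{"api": "servo_tool", "payload": {
  "moves": [
    [[0.3, 0.76, 0, 0, 0, 0, -1], [0.3, 0.76, 0, 0, 0, 0, -1], [0.3, 0.76, 0, 0, 0, 0, -1], [0.3, 0.76, 0, 0, 0, 0, -1], [0.3, 0.76, 0, 0, 0, 0, -1], [0.3, 0.76, 0, 0, 0, 0, -1], [0.3, 0.76, 0, 0, 0, 0, -1], [0.3, 0.76, 0, 0, 0, 0, -1], [0.3, 0.76, 0, 0, 0, 0, -1], [0.3, 0.76, 0, 0, 0, 0, -1]]
  ]
}}

```text
clock: 2.5
tool_pos: [0.6036, 0.1015, 0.2558]
tool_rot: [-2.376, -2.055, 0.0]
contact_force: [-0.4, -0.4, -0.2]
grip_width: 0.0001
```

Run:
```python
from h import *
from scipy.spatial.transform import Rotation as R
s=arm.state(); print(s['clock'],s['tool_pos'],s['tool_rot'],s['contact_force'],s['grip_width'],s['q'])
print(R.from_rotvec(s['tool_rot']).as_matrix().round(3))
c=arm.get_calibration('wrist'); save('wrist','w1'); np.save('cw1.npy',c,allow_pickle=True)
print({k:(np.round(v,4).tolist() if hasattr(v,'__len__') else v) for k,v in c.items()})
```

```text
2.5 [0.60358024 0.10145579 0.2558053 ] [-2.37613050e+00 -2.05509413e+00  2.63477370e-04] [-0.38757802 -0.43996211 -0.18021538] 5.934624218141706e-05 [-0.01929198  0.48391747 -0.34793328  1.85233836  0.21432595  0.84201524
 -0.61856953]
[[ 0.144  0.99  -0.   ]
 [ 0.99  -0.144 -0.   ]
 [-0.    -0.    -1.   ]]
{'fx': 307.9413285419548, 'fy': 307.9413285419548, 'cx': 252.46838177585684, 'cy': 195.99995315482738, 'view': [[0.9896, -0.1439, -0.0003, -0.5841], [0.1385, 0.9533, -0.2685, -0.1465], [0.0389, 0.2656, 0.9633, -0.4285], [0.0, 0.0, 0.0, 1.0]]}
```

View pics/w1.png

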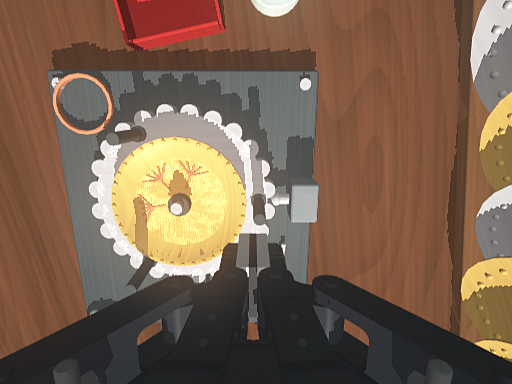

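Run:
```python
from fit import *
p=np.load('p.npy'); cw=np.load('cw1.npy',allow_pickle=True).item()
c,n,pi,t=model(p); im=cv2.imread('pics/w1.png'); im=cv2.resize(im[40:310,40:340],None,fx=2.5,fy=2.5,interpolation=2)
tip=[np.array([.6036,.1015,.2558-.025])]
for q,col in [(c,(0,0,255)),(n,(255,0,0)),(pi,(0,255,0)),(tip,(255,0,255))]:
    u=proj(cw,q); print(u.round(1))
    for v in (u-[40,40])*2.5: cv2.circle(im,tuple(int(k) for k in v),3,col,-1)
cv2.imwrite('pics/w1f.png',im)
```

```text
[[316.3  69.5]
 [303.6 323.3]
 [ 85.8 323.7]
 [ 41.9  70.1]]
[[173.5 209.4]]
[[256.6 221. ]
 [109.3 139.5]
 [127.  290.3]]
[[249.5 251.6]]
```

View pics/w1f.png

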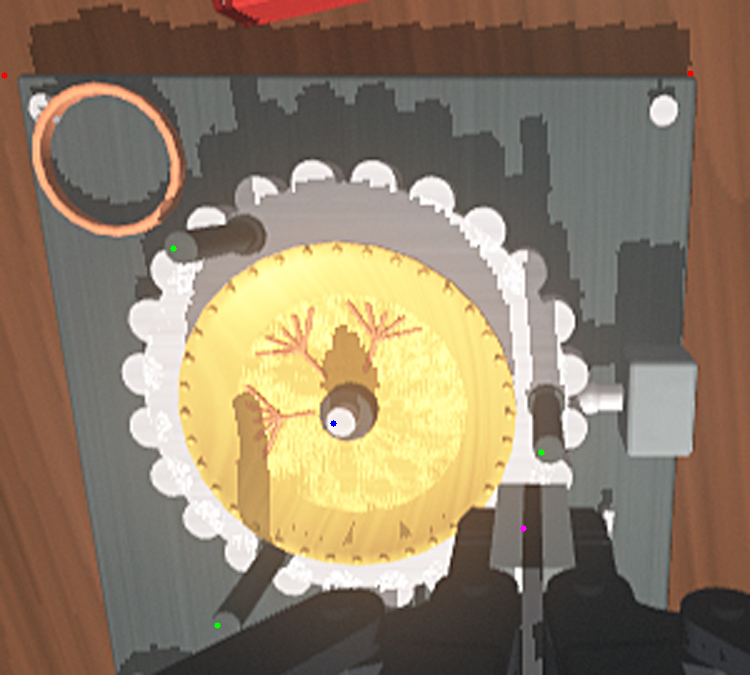

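Emit:
{"api": "servo_tool", "payload": {
  "moves": [
    [[0.012, 0, -0.08, 0, 0, 0, -1], [0.012, 0, -0.16, 0, 0, 0, -1], [0.012, 0, -0.22, 0, 0, 0, -1], [0.012, 0, -0.26, 0, 0, 0, -1], [0.012, 0, -0.29, 0, 0, 0, -1], [0.012, 0, -0.31, 0, 0, 0, -1], [0.012, 0, -0.31, 0, 0, 0, -1]]
  ]
}}

```text
clock: 3.25
tool_pos: [0.6085, 0.0998, 0.1005]
tool_rot: [-2.379, -2.052, 0.002]
contact_force: [0.2, 0.5, 0.9]
grip_width: -0.0002
```

Run:
```python
from h import *
print(arm.state()['tool_pos'],arm.state()['contact_force'])
a=cv2.cvtColor(arm.grab_frame('scene'),cv2.COLOR_RGB2BGR)[80:280,190:440]; cv2.imwrite('pics/s1.png',cv2.resize(a,None,fx=3,fy=3,interpolation=2))
save('wrist','w2')
```

```text
[0.60846884 0.09979693 0.10052612] [0.18017492 0.52286678 0.94092067]
```

View pics/s1.png

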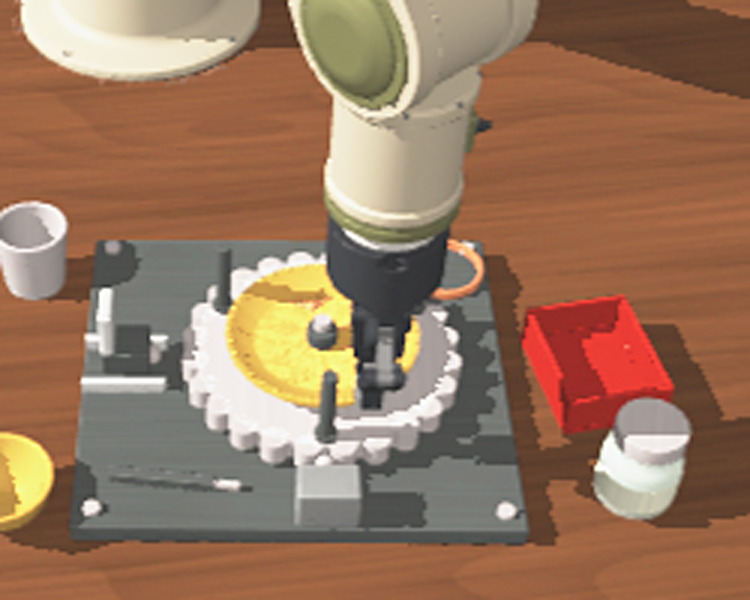

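View pics/w2.png

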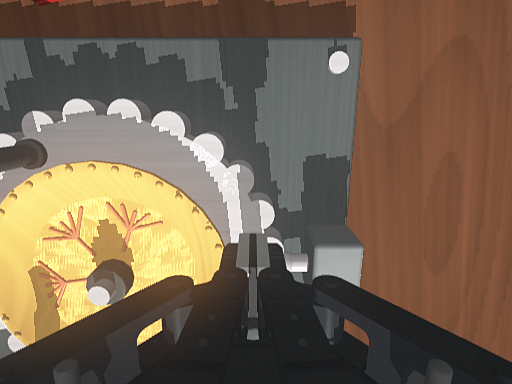

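```bash
cat > arc.py <<'E'
import numpy as np
O=np.array([.522,.084]); C0=np.array([.6086,.1016])
print(' n   x  y  (frac from C0)  rz')
for n in [0,.25,.5,.75,1,1.25,1.5,1.75,2,2.25,2.5,2.75,3,3.25,3.5,3.6,3.7,3.75,3.8,4]:
    a=n*.2618; f=-.150-a
    t=O+.085*np.array([np.cos(f),np.sin(f)])+.017*np.array([-np.sin(f),np.cos(f)])
    print(n,t.round(4),((t-C0)/.5).round(4),round(-a/(np.pi/2),4))
E
python3 arc.py; python3 -c "
from h import *;print(arm.state()['tool_pos'])"
```

```text
n   x  y  (frac from C0)  rz
0 [0.6086 0.0881] [-0.    -0.027] -0.0
0.25 [0.6087 0.0824] [ 0.0001 -0.0383] -0.0417
0.5 [0.6084 0.0768] [-0.0004 -0.0497] -0.0833
0.75 [0.6077 0.0711] [-0.0018 -0.0609] -0.125
1 [0.6067 0.0656] [-0.0038 -0.0721] -0.1667
1.25 [0.6053 0.0601] [-0.0066 -0.0831] -0.2083
1.5 [0.6036 0.0547] [-0.0101 -0.0939] -0.25
1.75 [0.6015 0.0494] [-0.0143 -0.1044] -0.2917
2 [0.599  0.0443] [-0.0191 -0.1147] -0.3333
2.25 [0.5963 0.0393] [-0.0246 -0.1246] -0.375
2.5 [0.5932 0.0345] [-0.0308 -0.1341] -0.4167
2.75 [0.5898 0.03  ] [-0.0376 -0.1432] -0.4583
3 [0.5861 0.0257] [-0.0449 -0.1518] -0.5
3.25 [0.5822 0.0216] [-0.0528 -0.16  ] -0.5417
3.5 [0.578  0.0178] [-0.0613 -0.1676] -0.5833
3.6 [0.5762 0.0164] [-0.0648 -0.1705] -0.6
3.7 [0.5744 0.015 ] [-0.0683 -0.1733] -0.6167
3.75 [0.5735 0.0143] [-0.0702 -0.1746] -0.625
3.8 [0.5726 0.0136] [-0.072 -0.176] -0.6333
4 [0.5688 0.0111] [-0.0795 -0.1811] -0.6667
[0.60915229 0.10073851 0.1019439 ]
```

Emit:
{"api": "servo_tool", "payload": {
  "moves": [
    [[0, -0.01, 0, 0, 0, 0, -1], [0, -0.018, 0, 0, 0, 0, -1], [0, -0.024, 0, 0, 0, 0, -1], [0, -0.029, 0, 0, 0, -0.01, -1], [0, -0.034, 0, 0, 0, -0.03, -1], [0, -0.039, 0, 0, 0, -0.045, -1], [0, -0.044, 0, 0, 0, -0.065, -1], [0, -0.049, 0, 0, 0, -0.083, -1], [-0.001, -0.054, 0, 0, 0, -0.1, -1], [-0.001, -0.058, 0, 0, 0, -0.115, -1], [-0.002, -0.061, 0, 0, 0, -0.125, -1], [-0.002, -0.061, 0, 0, 0, -0.125, -1]]
  ]
}}

```text
clock: 4.55
tool_pos: [0.6075, 0.0699, 0.1011]
tool_rot: [2.568, 1.809, -0.001]
contact_force: [-0.2, 0.7, 0.2]
grip_width: 0.0
```

```bash
cat > look.py <<'E'
import sys
from h import *
n=sys.argv[1]; s=arm.state(); print(s['clock'],s['tool_pos'].round(4) if hasattr(s['tool_pos'],'round') else s['tool_pos'],s['contact_force'])
a=cv2.cvtColor(arm.grab_frame('scene'),cv2.COLOR_RGB2BGR)[120:280,190:370]; a=cv2.resize(a,None,fx=2.2,fy=2.75*.8,interpolation=2)
b=cv2.cvtColor(arm.grab_frame('top'),cv2.COLOR_RGB2BGR)[140:300,140:320]; b=cv2.resize(b,None,fx=2.2,fy=2.2,interpolation=2)
cv2.imwrite(f'pics/{n}.png',np.hstack([a,b]))
E
python3 look.py l1
```

```text
4.55 [0.6075 0.0699 0.1011] [-0.24058695  0.72793001  0.21442772]
```

View pics/l1.png

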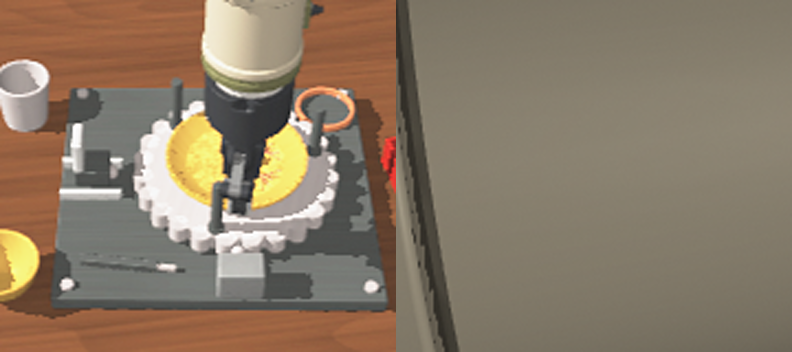

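```bash
cat > ang.py <<'E'
from h import *
from scipy.optimize import minimize_scalar
cs=arm.get_calibration('scene'); p=np.load('p.npy')
def pin(n,k): 
    f=p[2]+p[3]+k*2*np.pi/3-n*.2618
    return np.array([p[0]+.085*np.cos(f),p[1]+.085*np.sin(f),.105])
def est(pts):
    for k,u in pts.items():
        r=minimize_scalar(lambda n:np.sum((proj(cs,pin(n,k))[0]-u)**2),bounds=(-1,5),method='bounded')
        print('ABC'[k],round(r.x,2),round(r.fun**.5,2))
for n in range(5): print(n,[proj(cs,pin(n,k))[0].round(1).tolist() for k in range(3)])
E
sed -i 's/^b=.*$//; s/np.hstack(\[a,b\])/a/; s/a=cv2.resize.*$/a=cv2.resize(a,None,fx=3.75,fy=3.75,interpolation=2)/' look.py; python3 look.py l1b
python3 -c "
from ang import *
est({0:(288.6,205),1:(334.5,172.3),2:(270,157.3)})"
```

```text
4.65 [0.6076 0.0705 0.1012] [-0.51843315  0.12332728  0.20650305]
0 [[299.6, 204.9], [330.6, 162.3], [264.1, 161.9]]
1 [[288.8, 203.7], [335.3, 168.8], [270.2, 156.6]]
2 [[278.7, 200.6], [337.5, 175.8], [278.0, 152.6]]
3 [[270.2, 195.7], [337.1, 183.1], [287.0, 150.1]]
4 [[263.8, 189.6], [333.9, 190.1], [296.6, 149.3]]
A 0.99 1.29
B 1.41 2.1
C 0.93 0.46
```

View pics/l1b.png

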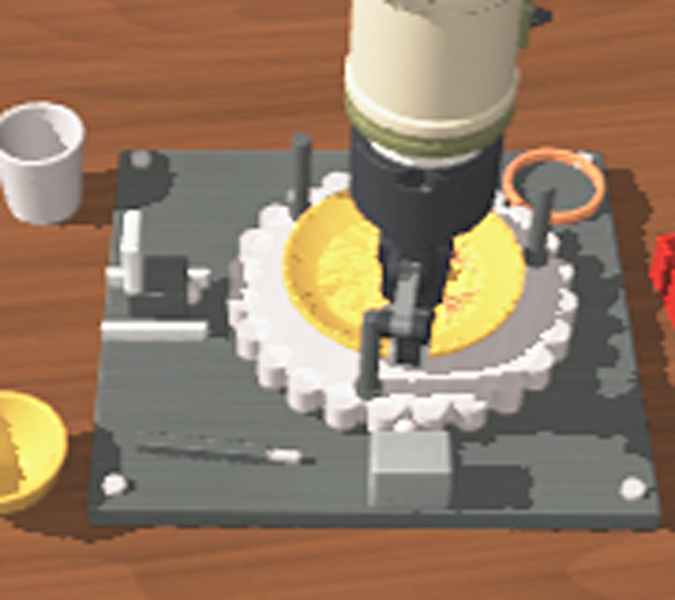

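Emit:
{"api": "servo_tool", "payload": {
  "moves": [
    [[-0.001, -0.004, 0, 0, 0, -0.015, -1], [-0.001, -0.008, 0, 0, 0, -0.03, -1], [-0.002, -0.012, 0, 0, 0, -0.045, -1], [-0.004, -0.017, 0, 0, 0, -0.062, -1], [-0.005, -0.022, 0, 0, 0, -0.083, -1], [-0.006, -0.026, 0, 0, 0, -0.1, -1], [-0.008, -0.031, 0, 0, 0, -0.118, -1], [-0.009, -0.035, 0, 0, 0, -0.135, -1], [-0.011, -0.039, 0, 0, 0, -0.15, -1], [-0.012, -0.043, 0, 0, 0, -0.167, -1], [-0.012, -0.043, 0, 0, 0, -0.167, -1]]
  ]
}}

```text
clock: 5.8
tool_pos: [0.6013, 0.0484, 0.1013]
tool_rot: [2.783, 1.457, -0.002]
contact_force: [-0.8, 0.6, 0.4]
grip_width: 0.0
```

```bash
python3 look.py l2
```

```text
5.8 [0.6013 0.0484 0.1013] [-0.79664469  0.5899355   0.36641609]
```

View pics/l2.png

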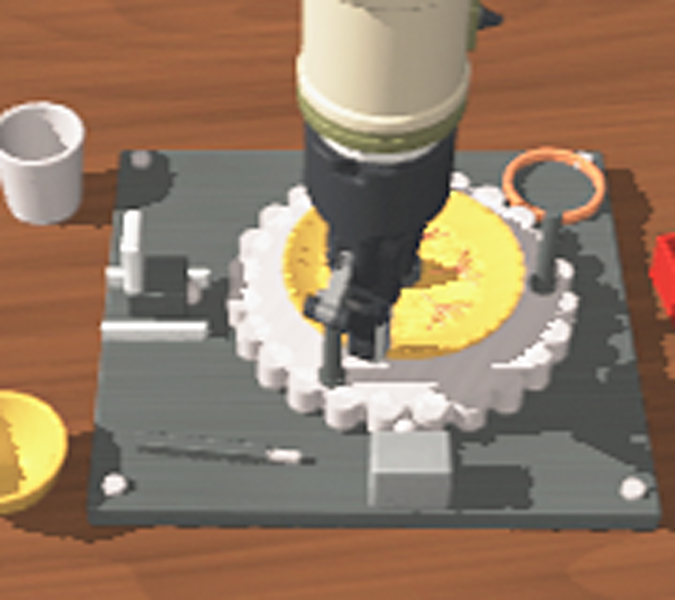

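Emit:
{"api": "servo_tool", "payload": {
  "moves": [
    [[-0.002, -0.004, 0, 0, 0, -0.015, -1], [-0.003, -0.007, 0, 0, 0, -0.03, -1], [-0.005, -0.011, 0, 0, 0, -0.045, -1], [-0.008, -0.015, 0, 0, 0, -0.062, -1], [-0.01, -0.02, 0, 0, 0, -0.083, -1], [-0.013, -0.024, 0, 0, 0, -0.1, -1], [-0.016, -0.028, 0, 0, 0, -0.118, -1], [-0.018, -0.032, 0, 0, 0, -0.135, -1], [-0.021, -0.035, 0, 0, 0, -0.15, -1], [-0.023, -0.039, 0, 0, 0, -0.167, -1], [-0.023, -0.039, 0, 0, 0, -0.167, -1]]
  ]
}}

```text
clock: 6.95
tool_pos: [0.5896, 0.0291, 0.1012]
tool_rot: [2.95, 1.08, -0.002]
contact_force: [0.6, -0.3, 0.1]
grip_width: 0.0003
```

```bash
python3 look.py l3
```

```text
6.95 [0.5896 0.0291 0.1012] [ 0.58466181 -0.27062799  0.0884878 ]
```

View pics/l3.png

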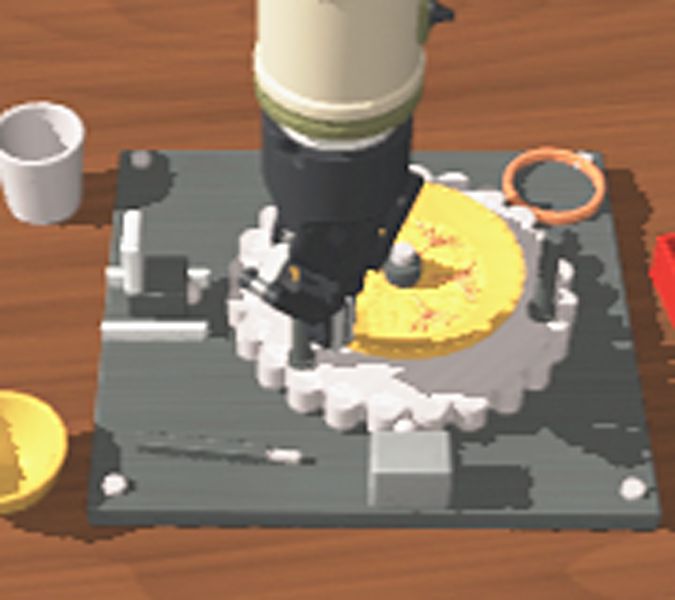

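Emit:
{"api": "servo_tool", "payload": {
  "moves": [
    [[-0.003, -0.003, 0, 0, 0, -0.015, -1], [-0.006, -0.006, 0, 0, 0, -0.03, -1], [-0.009, -0.009, 0, 0, 0, -0.045, -1], [-0.012, -0.013, 0, 0, 0, -0.062, -1], [-0.015, -0.017, 0, 0, 0, -0.083, -1], [-0.018, -0.02, 0, 0, 0, -0.1, -1], [-0.022, -0.023, 0, 0, 0, -0.118, -1], [-0.025, -0.026, 0, 0, 0, -0.135, -1], [-0.028, -0.028, 0, 0, 0, -0.147, -1], [-0.03, -0.03, 0, 0, 0, -0.157, -1], [-0.032, -0.031, 0, 0, 0, -0.165, -1], [-0.032, -0.031, 0, 0, 0, -0.165, -1]]
  ]
}}

```text
clock: 8.2
tool_pos: [0.5739, 0.0138, 0.1013]
tool_rot: [3.064, 0.692, -0.001]
contact_force: [0.4, -0.6, 0.1]
grip_width: 0.0003
```

```bash
python3 look.py l4
```

```text
8.2 [0.5739 0.0138 0.1013] [ 0.44795326 -0.61989506  0.09831366]
```

View pics/l4.png

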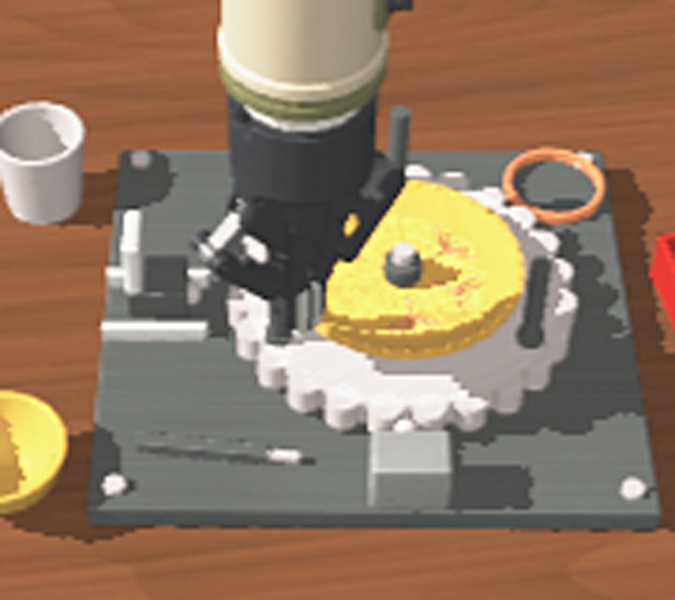

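Emit:
{"api": "servo_tool", "payload": {
  "moves": [
    [[0.008, 0.008, 0, 0, 0, 0, -1], [0.016, 0.016, 0.0, 0, 0, 0, -1], [0.016, 0.016, 0.05, 0, 0, 0, -1], [0.016, 0.016, 0.12, 0, 0, 0, -1], [0.016, 0.016, 0.2, 0, 0, 0, -1], [0.016, 0.016, 0.2, 0, 0, 0, -1]]
  ]
}}

```text
clock: 8.85
tool_pos: [0.585, 0.0229, 0.2061]
tool_rot: [3.063, 0.693, 0.012]
contact_force: [0.1, -0.6, 0.4]
grip_width: 0.0001
```

Emit:
{"api": "servo_tool", "payload": {
  "moves": [
    [[-0.184, -0.296, 0, 0, 0, 0.624, -1], [-0.184, -0.296, 0, 0, 0, 0.624, -1], [-0.184, -0.296, 0, 0, 0, 0.624, -1], [-0.184, -0.296, 0, 0, 0, 0.624, -1], [-0.184, -0.296, 0, 0, 0, 0.624, -1], [-0.184, -0.296, 0, 0, 0, 0.624, -1], [-0.184, -0.296, 0, 0, 0, 0.624, -1], [-0.184, -0.296, 0, 0, 0, 0.624, -1], [-0.184, -0.296, 0, 0, 0, 0.624, -1], [-0.184, -0.296, 0, 0, 0, 0.624, -1]]
  ]
}}

```text
clock: 9.85
tool_pos: [0.4904, -0.1256, 0.2011]
tool_rot: [-2.379, -2.052, 0.0]
contact_force: [0.1, 0.5, 0.4]
grip_width: -0.0004
```

```bash
python3 look.py l5
python3 - <<'E'
from fit import *
s=arm.state(); print(s['tool_pos'],s['tool_rot'])
cw=arm.get_calibration('wrist'); im=arm.grab_frame('wrist'); im=cv2.cvtColor(im,cv2.COLOR_RGB2BGR)
p=np.load('p.npy'); p[3]-=4*.2618
c,n,pi,t=model(p); im=cv2.resize(im[:300,100:480],None,fx=2,fy=2,interpolation=2)
cv2.imwrite('pics/w5r.png',im)
w=p[2];ux=np.array([np.cos(w),np.sin(w),0])*.017
tt=[t[0]-ux,t[0],t[0]+ux]; print(np.round(tt,4),proj(cw,tt).round(1))
for q,col in [(n,(255,0,0)),(pi,(0,255,0)),(tt,(255,0,255))]:
    u=proj(cw,q)
    for v in (u-[100,0])*2: cv2.circle(im,tuple(int(k) for k in v),2,col,-1)
cv2.imwrite('pics/w5.png',im)
E
```

```text
9.85 [ 0.4904 -0.1256  0.2011] [0.09035082 0.4519893  0.3745731 ]
[ 0.49036023 -0.12554564  0.20116314] [-2.37835888e+00 -2.05250699e+00  1.68013570e-04]
[[ 0.4804 -0.076   0.088 ]
 [ 0.4972 -0.0784  0.088 ]
 [ 0.5141 -0.0808  0.088 ]] [[227.4 140.2]
 [250.3 140.1]
 [273.3 140. ]]
```

View pics/w5.png

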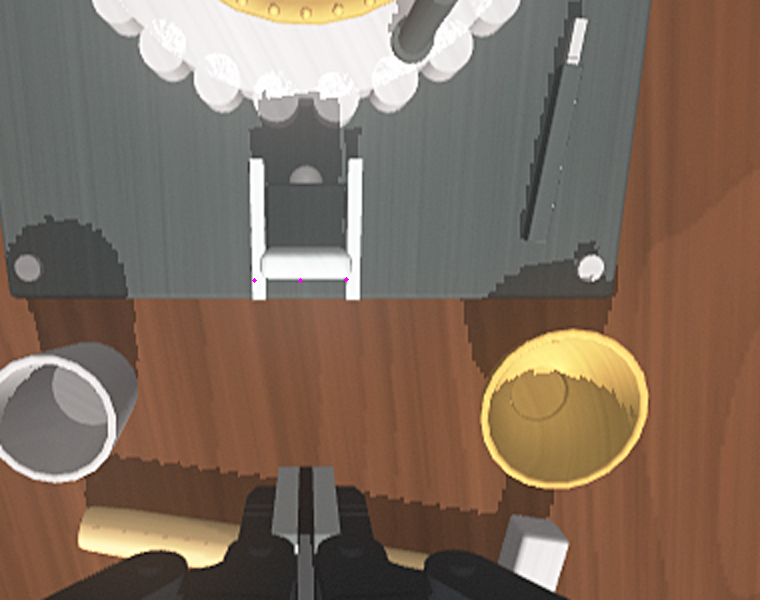

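View pics/l5.png

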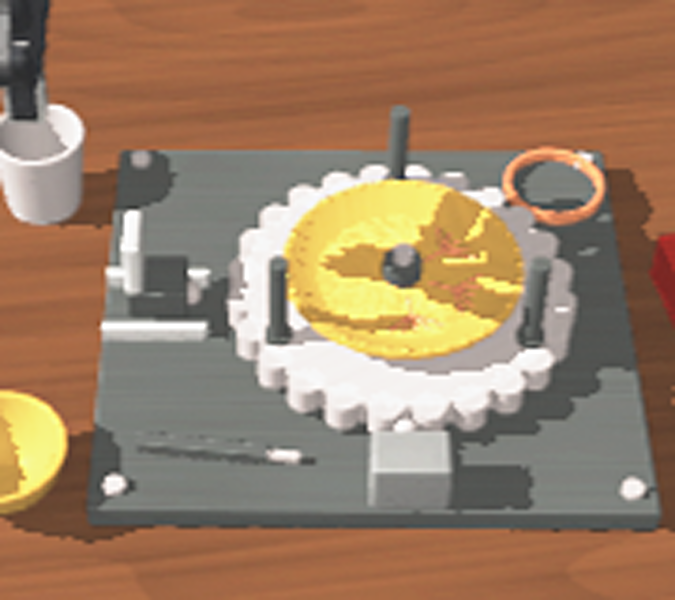

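Emit:
{"api": "servo_tool", "payload": {
  "moves": [
    [[0.004, 0, -0.08, 0, 0, 0, -1], [0.004, 0, -0.15, 0, 0, 0, -1], [0.004, 0, -0.19, 0, 0, 0, -1], [0.004, 0, -0.214, 0, 0, 0, -1], [0.004, 0, -0.214, 0, 0, 0, -1]]
  ]
}}

```text
clock: 10.45
tool_pos: [0.4918, -0.1254, 0.0931]
tool_rot: [-2.376, -2.053, 0.002]
contact_force: [-0.4, -0.9, -0.0]
grip_width: -0.0002
```

Emit:
{"api": "servo_tool", "payload": {
  "moves": [
    [[0.001, 0.01, 0, 0, 0, 0, -1], [0.003, 0.02, 0, 0, 0, 0, -1], [0.005, 0.032, 0, 0, 0, 0, -1], [0.006, 0.044, 0, 0, 0, 0, -1], [0.008, 0.054, 0, 0, 0, 0, -1], [0.009, 0.062, 0, 0, 0, 0, -1], [0.01, 0.068, 0, 0, 0, 0, -1], [0.01, 0.072, 0, 0, 0, 0, -1], [0.011, 0.076, 0, 0, 0, 0, -1], [0.011, 0.08, 0, 0, 0, 0, -1], [0.012, 0.084, 0, 0, 0, 0, -1], [0.012, 0.084, 0, 0, 0, 0, -1]]
  ]
}}

```text
clock: 11.65
tool_pos: [0.4983, -0.0836, 0.0943]
tool_rot: [-2.377, -2.054, -0.0]
contact_force: [-0.0, -0.9, 0.6]
grip_width: -0.0
```

```bash
python3 look.py l6; python3 -c "
from h import *
save('wrist','w6')"
```

```text
11.65 [ 0.4983 -0.0836  0.0943] [-0.02949896 -0.86462923  0.60453535]
```

View pics/l6.png

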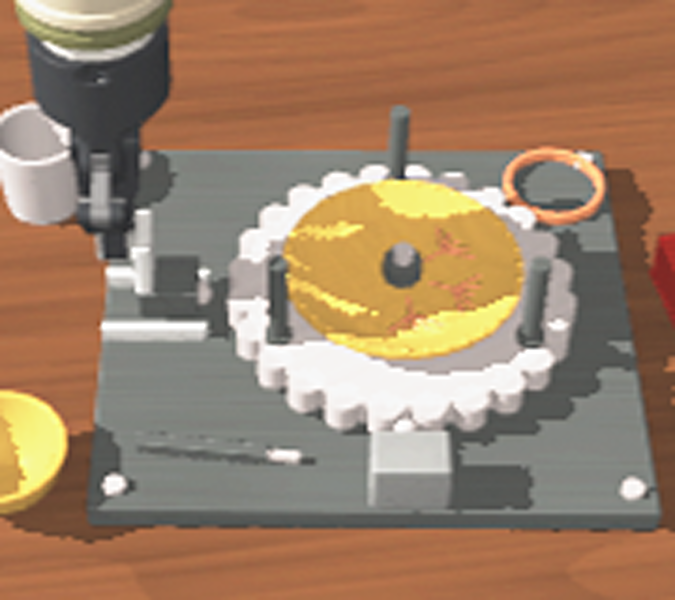

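View pics/w6.png

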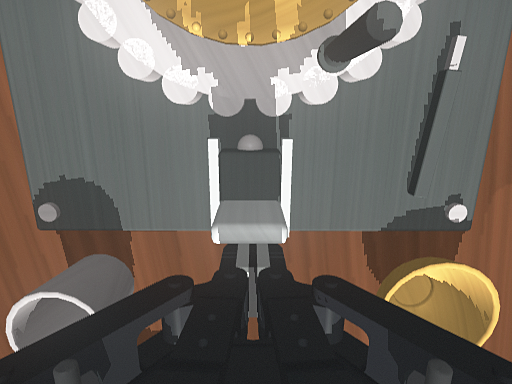

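Emit:
{"api": "servo_tool", "payload": {
  "moves": [
    [[0.001, 0.004, 0, 0, 0, 0, -1], [0.001, 0.008, 0, 0, 0, 0, -1], [0.002, 0.011, 0, 0, 0, 0, -1], [0.002, 0.014, 0, 0, 0, 0, -1], [0.002, 0.016, 0, 0, 0, 0, -1], [0.003, 0.018, 0, 0, 0, 0, -1], [0.003, 0.02, 0, 0, 0, 0, -1], [0.003, 0.02, 0, 0, 0, 0, -1]]
  ]
}}

```text
clock: 12.55
tool_pos: [0.4997, -0.0735, 0.0942]
tool_rot: [-2.377, -2.054, 0.0]
contact_force: [0.9, -0.8, 0.3]
grip_width: 0.0004
```

Emit:
{"api": "servo_tool", "payload": {
  "moves": [
    [[0, 0.001, 0, 0, 0, 0, -1], [0, 0.002, 0, 0, 0, 0, -1], [0.001, 0.003, 0, 0, 0, 0, -1], [0.001, 0.004, 0, 0, 0, 0, -1], [0.001, 0.004, 0, 0, 0, 0, -1]]
  ]
}}

```text
clock: 13.05
tool_pos: [0.5001, -0.0717, 0.0943]
tool_rot: [-2.377, -2.054, 0.0]
contact_force: [-0.7, -2.8, 0.4]
grip_width: 0.0002
```

Emit:
{"api": "servo_tool", "payload": {
  "moves": [
    [[0, 0.001, 0, 0, 0, 0, -1], [0, 0.002, 0, 0, 0, 0, -1], [0, 0.002, 0, 0, 0, 0, -1]]
  ]
}}

```text
clock: 13.35
tool_pos: [0.5002, -0.0707, 0.0943]
tool_rot: [-2.377, -2.054, 0.0]
contact_force: [-0.3, -1.4, 0.6]
grip_width: 0.0001
```

```bash
python3 look.py l7
```

```text
13.35 [ 0.5002 -0.0707  0.0943] [-0.2888301  -1.42040908  0.63429116]
```

View pics/l7.png

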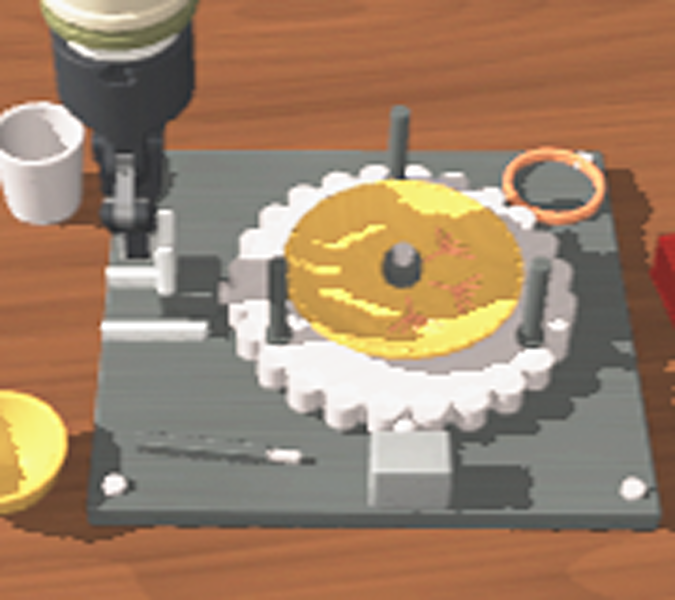

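Emit:
{"api": "servo_tool", "payload": {
  "moves": [
    [[0, 0.001, 0, 0, 0, 0, -1], [0, 0.002, 0, 0, 0, 0, -1], [0, 0.002, 0, 0, 0, 0, -1]]
  ]
}}

```text
clock: 13.7
tool_pos: [0.5003, -0.0699, 0.0943]
tool_rot: [2.377, 2.054, -0.0]
contact_force: [0.1, -3.4, 0.7]
grip_width: -0.0002
```

Emit:
{"api": "servo_tool", "payload": {
  "moves": [
    [[0, 0.001, 0, 0, 0, 0, -1], [0, 0.002, 0, 0, 0, 0, -1], [0, 0.002, 0, 0, 0, 0, -1]]
  ]
}}

```text
clock: 14.0
tool_pos: [0.5002, -0.0698, 0.0943]
tool_rot: [2.378, 2.052, -0.001]
contact_force: [-0.3, -6.4, 0.8]
grip_width: 0.0003
```

Emit:
{"api": "servo_tool", "payload": {
  "moves": [
    [[0, 0.001, 0, 0, 0, 0, -1], [0, 0.002, 0, 0, 0, 0, -1], [0, 0.002, 0, 0, 0, 0, -1]]
  ]
}}

```text
clock: 14.3
tool_pos: [0.5003, -0.0697, 0.0944]
tool_rot: [2.378, 2.05, -0.002]
contact_force: [-0.8, -9.5, 0.6]
grip_width: -0.0004
```

Against the stop, with force rising and no further motion. Now I back off and lift.

Emit:
{"api": "servo_tool", "payload": {
  "moves": [
    [[-0.002, -0.015, 0, 0, 0, 0, -1], [-0.006, -0.04, 0, 0, 0, 0, -1], [-0.01, -0.07, 0, 0, 0, 0, -1], [-0.01, -0.07, 0.06, 0, 0, 0, -1], [-0.01, -0.07, 0.15, 0, 0, 0, -1], [-0.01, -0.15, 0.24, 0, 0, 0, -1], [-0.01, -0.2, 0.24, 0, 0, 0, -1], [-0.01, -0.2, 0.24, 0, 0, 0, -1], [-0.01, -0.2, 0.24, 0, 0, 0, -1]]
  ]
}}

```text
clock: 15.2
tool_pos: [0.4948, -0.1687, 0.2144]
tool_rot: [2.379, 2.051, 0.001]
contact_force: [-0.2, 1.0, -0.5]
grip_width: -0.0001
```

```bash
python3 look.py l8; python3 -c "
from h import *
save('wrist','w8')"
```

```text
15.2 [ 0.4948 -0.1687  0.2144] [-0.20217931  0.96036276 -0.4829374 ]
```

View pics/l8.png

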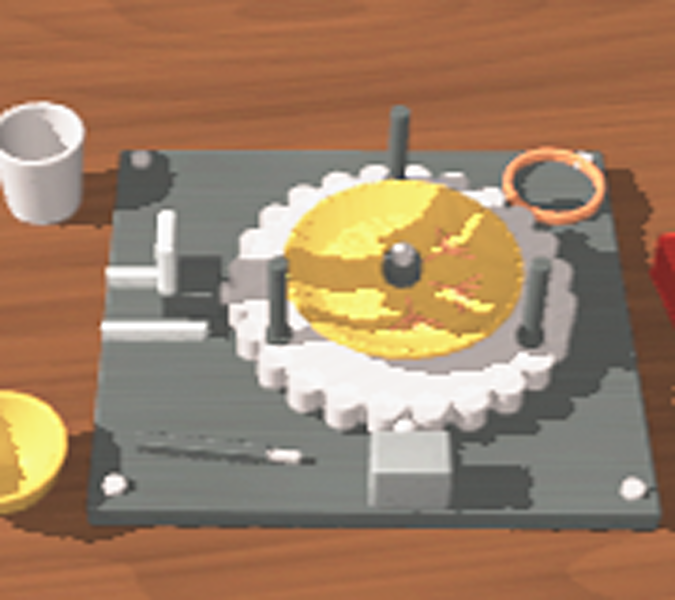

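View pics/w8.png

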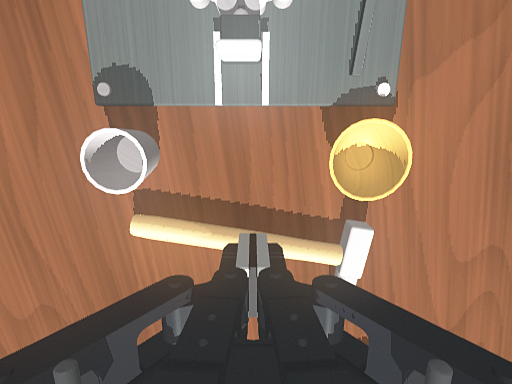

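Run:
```python
from fit import *
p=np.load('p.npy'); d=np.array([-np.sin(p[2]),np.cos(p[2]),0]); t=model(p)[3][0]
for k in (0,.0175,.02): print(k,((proj(cs,t+d*k)[0]-[190,120])*3.75).round(1))
a=cv2.imread('pics/l5.png');b=cv2.imread('pics/l8.png')
T=a[205:285,115:155]
r=cv2.matchTemplate(b[205:285,100:220],T,cv2.TM_CCOEFF_NORMED); print(cv2.minMaxLoc(r), 'shift',cv2.minMaxLoc(r)[3][0]-15)
arm.hand_in(); print(arm.state()['clock'])
```

```text
0 [122.6 228.9]
0.0175 [152.5 228.9]
0.02 [156.8 228.9]
(-0.2991224527359009, 0.9791277050971985, (31, 0), (49, 0)) shift 34
the job is handed in; nothing more can be done
the job is handed in; nothing more can be done
```

I turned the wheel clockwise by four clicks, pushed the locking bolt home by its tab, and handed the job in at about 15 s of the 61 s allowed.

- **Wheel:** I pushed one pin with the shut fingertips, one click at a time, and looked after each push. After the fourth, the pin tops in the scene picture matched the positions predicted for four clicks to within about 1 pixel. At clicks 1 and 2 one pin sat 2–3 pixels off the prediction, but the count was clear. The picture after locking shows the wheel unchanged.
- **Bolt:** I pushed until it stopped moving and the force rose to about 9.5 N. The tab had shifted 34 picture pixels, where a full 20 mm of travel should give about 34.
- **Forces:** The highest force in the readings, taken at the end of each move, was that 9.5 N. I have no force readings from within the moves.
- **After backing off:** The arm is clear of everything, and the bystanders in the final pictures look unmoved. I judged those by eye only; the jar and most of the red box were outside the final pictures.
- **Disagreement:** The cameras disagreed by about 2 mm in x on where the wheel's axis and the tab sit. I shifted the targets by 1.5–2 mm to allow for it.

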